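# Check the horn ferrule's tip and shut the curing cabinet

## Robot

A 7-joint arm with a two-finger parallel gripper is mounted at the origin on the work surface. World frame = base frame: x ahead of the robot, y to its left, z up, the work surface at z = 0. Lengths are in m, angles in rad, forces in N, time in s.
With the tool pointing down it reaches from about 0.425 to 0.875 m from the base axis. Payload 4.7 kg.
Tool frame: the origin (TCP) lies at the very end of the fingers, on their centre line; the grasp point (between the pads) lies env.tcp_to_grasp behind it (env.tcp_to_grasp is the distance from the TCP to the grasp point, in m); z points along the fingers, x is the direction in which the jaws open and shut, and the axes are right-handed (so a half turn about z gives the same grasp; the last joint's range is limited). The gripper opens to 85 mm and grips with 20 to 120 N. Pads are 22 mm wide; open, the fingers measure 114 mm over their backs; the gripper's body (76 mm by 85 mm) begins 54 mm behind the grasp point. The pads swing forward as they close: fully open they stand 13 mm farther back than shut.
Start: joints at [-1.212, 0.321, -0.07, 1.45, 0.023, 1.371, -0.057], TCP at [0.22, 0.612, 0.198] pointing down, gripper open.
Joint ranges: [-2.86, 2.86], [-0.3, 2.09], [-1.38, 1.24], [0.06, 2.45], [-1.56, 4.7], [0.09, 2.05], [-2.69, 2.69]. Speed limits (rad/s): [2.57, 2.57, 3.14, 3.14, 3.14, 3.14, 3.14].

## Interface

Orientations are given as a rotation vector (axis times angle).
In Python, from cell import read_state, imaging, env gives the robot as it stands.
- The arm moves only by the tool send_rows, never from a script. Its argument "steps" is a list of rows, each an object with "xyz": the shift along the tool's x, y, z in cm, a list of three; "twist": the turn about the tool's z in degrees; "claw": the gripper command: -1 is shut, 1 is fully open, values between are in proportion. In form: [{"xyz": [tx, ty, tz], "twist": twist, "claw": claw}, ...]. A call has 1 to 5 rows; each row is the pose to reach, as a shift and turn from the pose measured when the call began, along the tool's axes at that moment; what a row does not reach only later rows make up. A row lasts 1/10 s, in which the tool goes at most 50 mm and 8.59 degrees, less where a joint would pass 70% of its speed; a pose out of reach is approached as far as the arm can. A call with a gripper value outside its range is refused whole. The fingers move at their own pace and stop on an object; the grip force is fixed at half the most. Time passes only in rows, so rows that repeat a pose let the fingers close. It gives the time, the measured TCP pose, the force and the opening at its end, in the units of the state.
- read_state(): the state, without advancing time (a new reading comes with each control period).
- imaging.read_camera(name): name is "scene" or "top" or "wrist"; returns the picture (420x560x3 uint8, blue, green, red); there is no depth.
- imaging.calibration(name): a dict with "K" (3x3 intrinsics, pixels), "D" ([k1, k2, p1, p2, k3] as OpenCV has them; the pictures are not rectified), "xyz" and "attitude" of the camera in the world; the wrist camera has in their place "tool_from_camera" (4x4, takes a point from camera to tool coordinates, whose origin is the TCP and whose axes are the tool frame's). Camera axes: x right, y down, z forward; pixel columns grow to the right and rows downward; lengths in m; the calibration is good to about 2 mm. A picture is of the moment at which its call begins: read the wrist's pose just before it. calibration takes no time and is no camera call.
- env.hand_in(): hands the job in, once; it reports no verdict.
The state is a dict: "time_s": time; "qpos": joint angles; "qvel": joint speeds; "joint_efforts": joint torques, N m; "eef_pos": TCP position; "orientation": TCP orientation; "contact_force": force on the tool from outside, world axes, zero at the start; "moment": the same for the moment, N m; "width": finger opening in m.
Only numpy, scipy, OpenCV 4.12 (cv2) and the standard library are available. Lean on these libraries where they do the work, as an engineer would, in place of code of your own. Each camera call takes 0.05 s, during which the arm holds its last target. There are 200 camera calls.

## Task

With the fingertips, press lightly on the top of the brown leather tip of the horn-coloured ferrule in its clamp, so that it gives a few millimetres without going down to its stop, stay there for about half a second, then lift off. After that, push the cabinet's sliding door fully shut over the clamps, pushing against the upright side of its red ledge, and withdraw. Grip and lift nothing, do not touch the two other clamps, and leave everything else on the bench where it is.

Things in the scene. Friction and masses are not known exactly. Their poses are not given: they have to be found in the camera images.
- cabinet: Fixed frosted acrylic cabinet, 152 mm (x) by 492 mm (y), walls and rails up to 80 mm. Origin on the bench under the centre of its open half, whose inside spans x -70 to 70, y -120 to 120 mm; floor 6 mm up, end wall at y -123 mm 72 mm high. The other half (y 122 to 366 mm) has a fixed roof, over which the open door is parked. The door slides along y.
- door (a joint): Sliding frosted door panel 148 x 240 x 5 mm, its top 86 mm above the bench. Value in m: 0 = fully shut over the clamps (a stop), grows as it opens towards the cabinet's +y, at most 0.238; starts at 0.20 to 0.235. About 2 N of friction; it stays where it is left.
- door_ledge (a point): Top middle of the upright side of the door's red ledge, 106 mm above the bench; axes as the cabinet's. The ledge is 110 mm long (x) and 20 mm above the door's top. The upright side faces +y, with flat door behind it; the other side slopes to the leading edge 50 mm towards -y. Push it to -y to shut; when shut this point is at x 0, y -70 mm in the cabinet's frame.
- clamp_horn: Loose steel tip clamp, about 450 g, standing on the cabinet floor: square base 40 x 40 x 12 mm, round collet 31 mm across up to 38 mm, short dark screw stub towards its -x. It holds a horn-coloured (amber) ferrule with a brown leather tip. Origin at the centre of its underside, z up. Only its tip is to be touched.
- tip_horn_top (a point): Centre of the top face of the brown leather tip, the spot to touch, 13.6 mm across, 66 mm above the clamp's underside (72 mm above the bench). The ferrule below it is 15 mm across, widening to 24 mm at its foot.
- tip_horn (a joint): How far the ferrule with the brown tip is pressed down into its clamp, in m: 0 = up, 0.012 = at its stop. A soft spring: it starts to give at 0.7 N, takes 1.75 N at 3 mm and 4.9 N at the stop, and comes back up when released.
- clamp_white: Loose steel tip clamp, about 450 g, standing on the cabinet floor: square base 40 x 40 x 12 mm, round collet 31 mm across up to 38 mm, short dark screw stub towards its -x. It holds a white ferrule with a blue leather tip. Origin at the centre of its underside, z up. Not to be touched.
- clamp_black: Loose steel tip clamp, about 450 g, standing on the cabinet floor: square base 40 x 40 x 12 mm, round collet 31 mm across up to 38 mm, short dark screw stub towards its -x. It holds a black ferrule with a black leather tip. Origin at the centre of its underside, z up. Not to be touched.
- ferrule: Loose horn-coloured ferrule standing on the bench in front of the cabinet: tube 24 mm across, 26 mm high. Origin under its centre. To be left alone.
- pick: Copper tip pick lying on the bench, 125 mm long along its x, 11 mm thick. Origin on the bench near its middle. To be left alone.
- shaper: Dark rosewood shaping block, 90 x 42 x 32 mm, lying on the bench. Origin under its centre. To be left alone.
- glue: Yellow glue bottle, 36 mm across, 85 mm high, standing on the bench. Origin under its centre. To be left alone.
Not all that is in view belongs to the job. What is shaped like the clamp_horn but purple is not meant.

How it is judged:
By the outcome, as a careful person would: the job done as asked, in the order asked, and still so for the second after the job is handed in, with the robot touching nothing.
It also fails if it takes over 45 s, if anything falls off the work surface, if the arm or the gripper's body presses on something with over 40 N, if the wrist force passes 120 N, or if a joint passes its speed limit or range.

## Working session

There is one attempt and no reset: what is moved stays moved. The work goes in short steps, Python scripts to look and compute and a tool call to move; the robot and the scene stay as the last step left them, time stands still between calls to the robot, and variables do not carry over. Pictures are saved under pics/ and viewed, about 8 in all and at most 12, crops included, and the job is handed in when it is done.

Besides the shell and the picture viewer there is one more tool, called after ">>>" by a JSON object that holds its "fn" and its "kwargs", one argument or row to a line. send_rows: Moves the arm, as the interface text tells. Its arguments: {"type":"object","properties":{"steps":{"type":"array"}},"required":["steps"]}

```bash
mkdir -p pics; cat > h.py <<'E'
import numpy as np, cv2
from scipy.spatial.transform import Rotation as R
from cell import read_state, imaging, env
def cam(name, st=None):
    c=imaging.calibration(name); K=np.array(c["K"]);D=np.array(c["D"])
    if "tool_from_camera" in c:
        T=np.eye(4);T[:3,:3]=R.from_rotvec(st["orientation"]).as_matrix();T[:3,3]=st["eef_pos"]
        T=T@np.array(c["tool_from_camera"])
        return K,D,T[:3,:3],T[:3,3]
    a=np.array(c["attitude"]); Rm=R.from_rotvec(a).as_matrix() if a.shape==(3,) else a
    return K,D,Rm,np.array(c["xyz"])
def onplane(c,px,z):
    K,D,Rm,t=c
    p=cv2.undistortPoints(np.array(px,float).reshape(-1,1,2),K,D).reshape(-1,2)
    d=np.c_[p,np.ones(len(p))]@Rm.T
    return t+d*((z-t[2])/d[:,2])[:,None]
def proj(c,P):
    K,D,Rm,t=c
    return cv2.projectPoints((np.atleast_2d(P)-t)@Rm,np.zeros(3),np.zeros(3),K,D)[0].reshape(-1,2)
E
python3 - <<'E'
from h import *
s=read_state();print(s, env.tcp_to_grasp)
for n in("scene","top","wrist"):
    im=imaging.read_camera(n);cv2.imwrite(f"pics/{n}0.png",im);c=imaging.calibration(n);print(n,c)
E
```

```text
{'time_s': 0.0, 'qpos': array([-1.21188607,  0.32180667, -0.07007392,  1.45165689,  0.02265521,
        1.37079062, -0.05691421]), 'qvel': array([-3.24262246e-04, -3.93784277e-04, -1.54841790e-03,  1.02084185e-03,
        1.30416035e-03, -6.57542726e-04,  1.01752389e-05]), 'joint_efforts': array([-1.78260436e-06, -4.93592584e+01, -3.82132670e-01, -3.14325178e+01,
        1.30312645e-02,  1.16596246e-02,  3.39102634e-06]), 'eef_pos': array([0.21958871, 0.61116088, 0.19734318]), 'orientation': array([ 2.56860316e+00,  1.80674470e+00, -2.26044841e-03]), 'contact_force': array([ 0.1326586 , -0.14038611, -0.86659742]), 'moment': array([ 0.00033813,  0.02134334, -0.02006943]), 'width': 0.08529449890372091} 0.0187
scene {'K': array([[409.7629697 ,   0.        , 281.07509173],
       [  0.        , 409.7629697 , 201.10990531],
       [  0.        ,   0.        ,   1.        ]]), 'D': array([-0.06971431,  0.        ,  0.        ,  0.        ,  0.        ]), 'xyz': array([1.0806324 , 0.23409031, 0.58669838]), 'attitude': array([-1.06004418, -2.30945365,  1.0919875 ])}
top {'K': array([[537.909
[... 231 characters left out ...]
55464414, -0.16877173,  1.0909768 ]), 'attitude': array([-2.18549638,  2.19887844, -0.04020036])}
wrist {'K': array([[366.9261519 ,   0.        , 285.8677069 ],
       [  0.        , 366.9261519 , 208.61621858],
       [  0.        ,   0.        ,   1.        ]]), 'D': array([-0.0037057,  0.       ,  0.       ,  0.       ,  0.       ]), 'tool_from_camera': array([[ 9.99999113e-01, -9.38266737e-04, -9.45227359e-04,
         4.16692997e-04],
       [ 1.19263064e-03,  9.46753726e-01,  3.21956457e-01,
        -8.33778004e-02],
       [ 5.92816489e-04, -3.21957299e-01,  9.46754005e-01,
        -1.75376560e-01],
       [ 0.00000000e+00,  0.00000000e+00,  0.00000000e+00,
         1.00000000e+00]])}
```

View pics/top0.png

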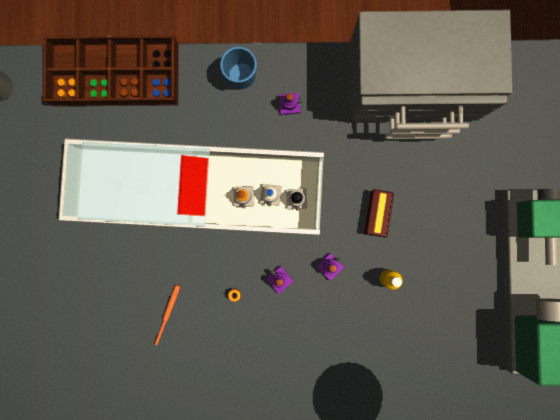

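View pics/scene0.png

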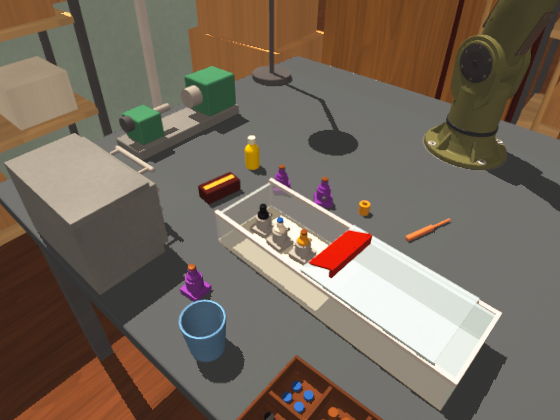

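The top view shows the cabinet at px x 62–322, y 140–233. The horn clamp is at about (243,196), white at (270,193) and black at (297,198). The red ledge spans px x 179–208, with its upright side on the left. The purple decoys stand outside the cabinet.

```bash
python3 - <<'E'
from h import *
s=read_state();im=cv2.imread("pics/top0.png");c=cam("top")
b,g,r=[im[...,i].astype(int) for i in range(3)]
m=((r>150)&(g<40)&(b<40)).astype(np.uint8)
k,l,st,ce=cv2.connectedComponentsWithStats(m)
i=1+np.argmax(st[1:,4]);cn=cv2.findContours((l==i).astype(np.uint8),0,2)[0][0]
box=cv2.approxPolyDP(cn,4,True).reshape(-1,2).astype(float);print("red",box)
print(onplane(c,box,.106),onplane(c,box,.086))
a=onplane(c,[[66,140],[60,219],[323,152],[319,234]],.08);print("cab corners",a)
hsv=cv2.cvtColor(im,cv2.COLOR_BGR2HSV)[185:210,230:260]
print(hsv[2:20,3:24,0]);print(im[187:205,233:254,2])
sc=cam("scene")
for p in [[243,196]]: print(onplane(c,p,.072),proj(sc,onplane(c,p,.072)))
cv2.imwrite("pics/crop1.png",np.hstack([cv2.resize(im[170:220,225:310],None,fx=6,fy=6,interpolation=2)[:, :400],cv2.resize(cv2.imread("pics/scene0.png")[215:265,270:330],(400,300),interpolation=2)]))
print(R.from_rotvec(s["orientation"]).as_matrix().round(3))
E
```

```text
red [[182. 156.]
 [178. 212.]
 [203. 214.]
 [206. 159.]]
[[ 0.69920208  0.01852093  0.106     ]
 [ 0.59583988  0.02561321  0.106     ]
 [ 0.59187737 -0.02035487  0.106     ]
 [ 0.69331607 -0.02582011  0.106     ]] [[ 0.70213733  0.02232391  0.086     ]
 [ 0.59667636  0.02956021  0.086     ]
 [ 0.59263339 -0.01734126  0.086     ]
 [ 0.69613181 -0.02291747  0.086     ]]
cab corners [[ 0.73517104  0.24425096  0.08      ]
 [ 0.58511479  0.25369797  0.08      ]
 [ 0.70864709 -0.24340128  0.08      ]
 [ 0.55395746 -0.23439337  0.08      ]]
[[20 19 20 17 19 20 19 18 18 17 17 19 18 20 19 19 18 19 18 19 23]
 [23 19 17 18 21 19 19 18 17 17 16 18 17 18 18 19 20 17 18 19 23]
 [20 14 22 15 16 17 16 16 16 17 16 16 15 18 17 19 19 18 19 17 21]
 [21 22 19 17 17 16 14 15 16 16 17 16 15 16 17 19 17 18 18 19 20]
 [22 19 18 19 16 14 13 13 13 13 15 17 17 17 17 16 17 18 19 17 19]
 [20 14 18 18 14 12 11 11 11 12 13 15 17 18 16 16 18 18 18 17 20]
 [22 19 16 12 14 12 11 10 11 11 11 14 17 18 17 16 18 19 20 18 18]
 [21 20 16 14 13 12 11 11 11 11 12 13 16 17 17 16 16 15 19 18 19]
 [24 19 13 15 14 12 10 11 11 11 
[... 1674 characters left out ...]
175 153
  188 213 223]
 [119  96 106 123 135 159 187 206 214 220 228 231 224 204 196 186 156 170
  202 213 225]
 [121  93  93 123 149 137 162 193 204 215 224 216 189 181 192 167 146 187
  205 213 228]
 [122  94  92  94 119 137 122 141 158 178 202 193 194 177 146 148 178 202
  207 217 226]
 [124 118 114  97  97 113 142 167 178 186 186 180 165 144 138 182 205 209
  210 213 224]
 [145 171 175 138 129 116 101  92  84  93  98 105 132 157 174 204 210 209
  213 207 204]
 [147 176 198 195 197 171 100  80  64  79  96 113 161 199 206 208 208 206
  206 205 204]]
[[ 0.6269075  -0.09131176  0.072     ]] [[301.56688487 228.25406792]]
[[ 0.338  0.941 -0.   ]
 [ 0.941 -0.338 -0.001]
 [-0.001  0.    -1.   ]]
```

View pics/crop1.png

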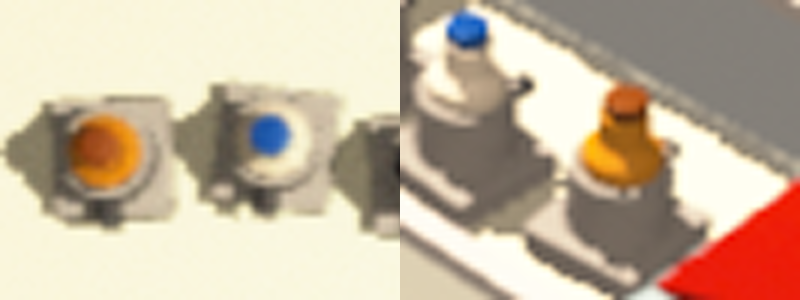

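The crop shows the brown tip at top px (240.8,194.3) and scene px (304,230). The blue and black tips are well clear of it.

```bash
cat >> h.py <<'E'
def tool_shift(P,st):
    return (R.from_rotvec(st["orientation"]).as_matrix().T@(np.array(P)-st["eef_pos"])*100).round(2)
E
python3 - <<'E'
from h import *
s=read_state();c=cam("top");sc=cam("scene")
a=onplane(c,[240.8,194.3],.072);b=onplane(sc,[304.2,230],.072);print(a,b)
print(onplane(c,[269.8,192.5],.072))
print(tool_shift([a[0][0],a[0][1],.14],s))
E
```

```text
[[ 0.63017276 -0.08713707  0.072     ]] [[ 0.62743509 -0.08474405  0.072     ]]
[[ 0.63323412 -0.1422745   0.072     ]]
[-51.85  62.24   5.84]
```

>>> {"fn": "send_rows", "kwargs": {
  "steps": [
    {"xyz":[-5,0,0],"twist":0,"claw":-1},
    {"xyz":[-8,4,0],"twist":0,"claw":-1},
    {"xyz":[-11,8,0],"twist":0,"claw":-1},
    {"xyz":[-14,12,0],"twist":0,"claw":-1},
    {"xyz":[-17,16,0],"twist":0,"claw":-1}
  ]
}}

```text
time_s: 0.65
eef_pos: [0.3132, 0.3955, 0.1976]
orientation: [2.568, 1.807, -0.002]
contact_force: [0.1, 0.1, 0.2]
width: 0.0125
```

>>> {"fn": "send_rows", "kwargs": {
  "steps": [
    {"xyz":[-3,4,0],"twist":0,"claw":-1},
    {"xyz":[-6,8,0],"twist":0,"claw":-1},
    {"xyz":[-9,12,0],"twist":0,"claw":-1},
    {"xyz":[-12,16,0],"twist":0,"claw":-1},
    {"xyz":[-15,20,0],"twist":0,"claw":-1}
  ]
}}

```text
time_s: 1.15
eef_pos: [0.4504, 0.1866, 0.198]
orientation: [2.569, 1.808, -0.001]
contact_force: [0.6, 0.8, 0.4]
width: -0.0
```

>>> {"fn": "send_rows", "kwargs": {
  "steps": [
    {"xyz":[-3,4,0],"twist":0,"claw":-1},
    {"xyz":[-6,8,0],"twist":0,"claw":-1},
    {"xyz":[-9,12,0],"twist":0,"claw":-1},
    {"xyz":[-12,16,0],"twist":0,"claw":-1},
    {"xyz":[-15,20,0],"twist":0,"claw":-1}
  ]
}}

```text
time_s: 1.65
eef_pos: [0.5876, -0.0221, 0.1981]
orientation: [2.568, 1.808, -0.001]
contact_force: [0.3, 0.8, 0.2]
width: 0.0001
```

>>> {"fn": "send_rows", "kwargs": {
  "steps": [
    {"xyz":[-3,3,1],"twist":-6,"claw":-1},
    {"xyz":[-4.9,6,2],"twist":-12,"claw":-1},
    {"xyz":[-4.9,6.3,4],"twist":-16.6,"claw":-1},
    {"xyz":[-4.9,6.3,5],"twist":-16.6,"claw":-1},
    {"xyz":[-4.9,6.3,5.8],"twist":-16.6,"claw":-1}
  ]
}}

```text
time_s: 2.15
eef_pos: [0.6297, -0.0886, 0.1388]
orientation: [-2.281, -2.158, 0.002]
contact_force: [-0.5, 0.5, 1.0]
width: 0.0004
```

```bash
python3 - <<'E'
from h import *
s=read_state();im=imaging.read_camera("wrist");s=read_state();cv2.imwrite("pics/w1.png",im);c=cam("wrist",s)
print(s["time_s"],s["eef_pos"],s["width"],s["contact_force"],np.degrees(np.linalg.norm(s["qvel"])))
print(R.from_rotvec(s["orientation"]).as_matrix().round(3))
print(proj(c,[[.629,-.086,.072],s["eef_pos"]]))
E
```

```text
2.2 [ 0.62913617 -0.08809255  0.13794911] -0.00013489720110004334 [-0.77527697  0.19436678  0.00937375] 2.1780780138325544
[[ 0.054  0.999 -0.003]
 [ 0.999 -0.054  0.   ]
 [ 0.    -0.003 -1.   ]]
[[288.44581474 210.21419372]
 [285.25271736 251.19526545]]
```

View pics/w1.png

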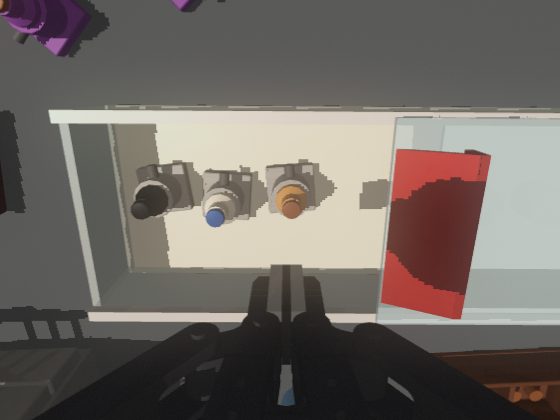

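The wrist view shows the brown tip at about (291,209), against a predicted (288,210). The finger ends sit near row 265, lower than the TCP projection at row 251. I'll check the real fingertip location with the scene camera.

```bash
python3 - <<'E'
from h import *
im=imaging.read_camera("scene");s=read_state();c=cam("scene");w=cv2.imread("pics/w1.png")
Rm=R.from_rotvec(s["orientation"]).as_matrix()
pts=np.array([[0,0,0],[0,-.011,0],[0,.011,0],[.0145,0,0],[-.0145,0,0],[0,0,-.0187]])@Rm.T+s["eef_pos"]
print(proj(c,pts).round(1), proj(cam("wrist",s),pts).round(1))
A=im[140:260,240:360].copy();p=proj(c,pts[:1])[0]
A=cv2.resize(A,(480,480),interpolation=cv2.INTER_CUBIC);q=((p-[240,140])*4).astype(int);cv2.circle(A,tuple(q.tolist()),3,(255,0,255),1)
B=cv2.resize(w[190:350,230:336],(318,480),interpolation=cv2.INTER_CUBIC)
cv2.imwrite("pics/c2.png",np.hstack([A,B]))
E
```

```text
[[304.  201.5]
 [308.1 198.7]
 [299.8 204.4]
 [310.4 205.2]
 [297.7 197.9]
 [304.5 193. ]] [[285.3 251.2]
 [285.2 231.8]
 [285.3 269.9]
 [312.8 251.2]
 [257.7 251.2]
 [285.2 268.1]]
```

View pics/c2.png

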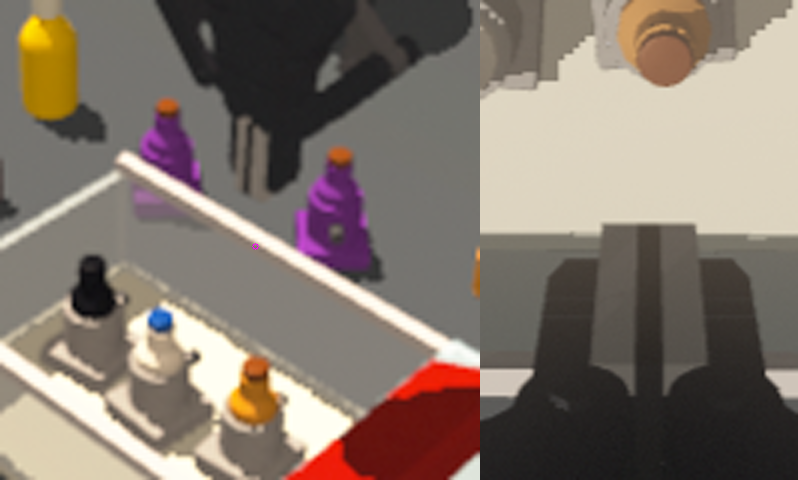

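The scene crop puts the pad ends at about px (303,188), while the TCP projects to (304,201.5). The pads look 25–35 mm short of the stated TCP. I'll go down in small steps and check against contact.

>>> {"fn": "send_rows", "kwargs": {
  "steps": [
    {"xyz":[0.3,0,1.5],"twist":0,"claw":-1},
    {"xyz":[0.3,0,3],"twist":0,"claw":-1},
    {"xyz":[0.3,0,4.5],"twist":0,"claw":-1},
    {"xyz":[0.3,0,5.0],"twist":0,"claw":-1},
    {"xyz":[0.3,0,5.0],"twist":0,"claw":-1}
  ]
}}

```text
time_s: 2.75
eef_pos: [0.6285, -0.0849, 0.0875]
orientation: [-2.278, -2.159, 0.005]
contact_force: [0.4, -0.1, 0.3]
width: 0.0002
```

```bash
cat > look.py <<'E'
import sys
from h import *
n=sys.argv[1]
ws=imaging.read_camera("wrist");im=imaging.read_camera("scene");s=read_state();c=cam("scene")
print(s["time_s"],s["eef_pos"],s["contact_force"],s["width"])
p=proj(c,[s["eef_pos"],[.6285,-.085,.072]]);print(p,proj(cam("wrist",s),[s["eef_pos"],[.6285,-.085,.072]]))
A=cv2.resize(im[160:260,250:350],(500,500),interpolation=cv2.INTER_CUBIC)
q=((p[0]-[250,160])*5).astype(int);cv2.circle(A,tuple(q.tolist()),3,(255,0,255),1)
B=cv2.resize(ws[150:300,240:330],(300,500),interpolation=cv2.INTER_CUBIC)
cv2.imwrite(f"pics/{n}.png",np.hstack([A,B]))
cv2.imwrite(f"pics/{n}_s.png",im)
E
python3 look.py d1
```

```text
2.85 [ 0.62971599 -0.08523376  0.08920643] [ 0.81510382 -0.33528779  0.12179784] -0.00024906518979842364
[[303.6914678  223.56618996]
 [303.73486861 230.23577024]] [[285.25287754 251.19493077]
 [285.6134296  236.22820727]]
```

View pics/d1.png

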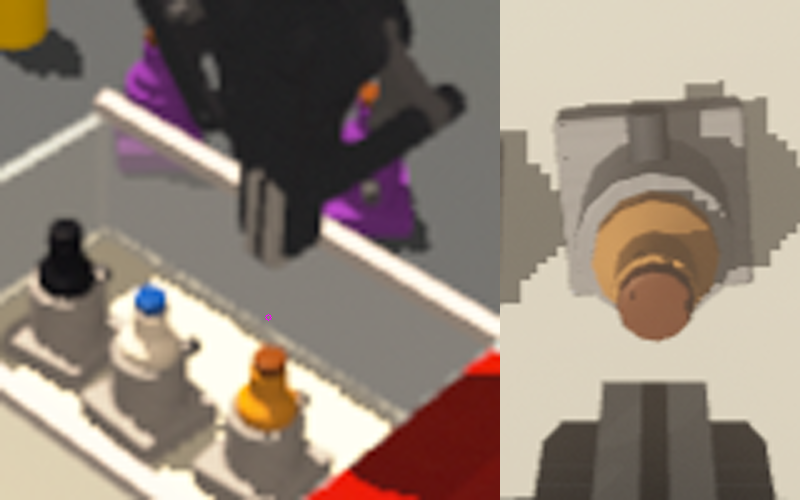

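The pad ends sit about 28 mm behind the reported TCP: 11 px at 0.39 px/mm. I'll step down to TCP z≈0.069 and check again.

>>> {"fn": "send_rows", "kwargs": {
  "steps": [
    {"xyz":[0,0.25,1.0],"twist":0,"claw":-1},
    {"xyz":[0,0.25,1.9],"twist":0,"claw":-1},
    {"xyz":[0,0.25,1.9],"twist":0,"claw":-1}
  ]
}}

```text
time_s: 3.15
eef_pos: [0.631, -0.0851, 0.0683]
orientation: [-2.278, -2.158, 0.005]
contact_force: [0.5, -0.8, -0.3]
width: -0.0002
```

```bash
python3 look.py d2; python3 -c "
from h import *
for i in range(3):
    imaging.read_camera('top');s=read_state();print(s['contact_force'].round(2),s['eef_pos'].round(4),s['moment'].round(3))"
```

```text
3.25 [ 0.63185192 -0.08539877  0.06970083] [-0.35265691  0.09981244  0.2029536 ] -6.0063462031020394e-05
[[302.38189351 231.99413388]
 [303.73486861 230.23577024]] [[285.25258613 251.19495368]
 [285.65102797 247.16756985]]
[0.53 0.58 0.32] [ 0.6321 -0.0854  0.0701] [ 0.02  -0.037 -0.031]
[-0.78  0.29  0.26] [ 0.6323 -0.0854  0.0703] [-0.011  0.039  0.035]
[ 0.11  0.31 -0.12] [ 0.6324 -0.0854  0.0705] [ 0.025  0.001 -0.006]
```

View pics/d2.png

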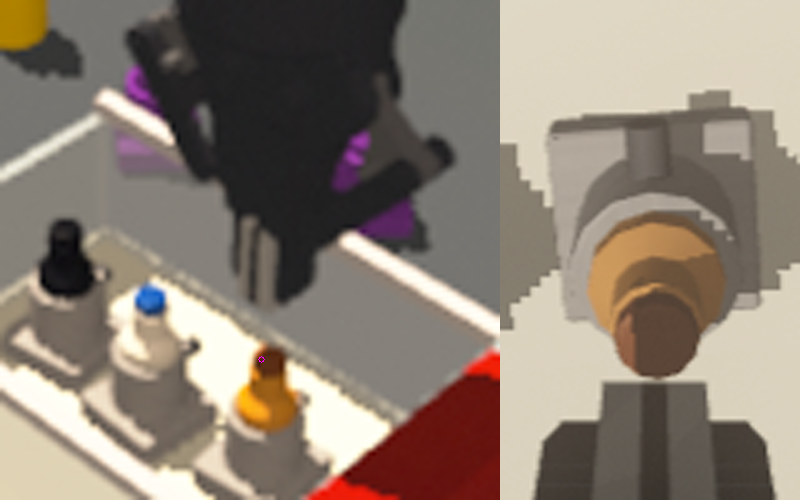

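Still no contact at TCP z≈0.070, and the scene view shows a clear gap, so the pads really are about 30 mm short of it. From the wrist view the tip is centred near (0.6305,-0.0845). I'll go to just above the expected contact.

>>> {"fn": "send_rows", "kwargs": {
  "steps": [
    {"xyz":[0.08,0.1,1.2],"twist":0,"claw":-1},
    {"xyz":[0.08,0.1,2.2],"twist":0,"claw":-1},
    {"xyz":[0.08,0.1,2.2],"twist":0,"claw":-1},
    {"xyz":[0.08,0.1,2.2],"twist":0,"claw":-1}
  ]
}}

```text
time_s: 3.8
eef_pos: [0.6329, -0.0847, 0.0477]
orientation: [-2.279, -2.159, 0.003]
contact_force: [-0.3, 0.8, 0.0]
width: -0.0001
```

```bash
python3 look.py d3; python3 -c "
from h import *
for i in range(4):
    imaging.read_camera('top');s=read_state();print(s['contact_force'].round(2),s['eef_pos'].round(4))"
```

```text
3.9 [ 0.63357845 -0.08480421  0.04861625] [0.11939958 0.95354096 0.50398242] -9.675976886514688e-05
[[301.52638011 240.84997924]
 [303.73486861 230.23577024]] [[285.25315695 251.19493816]
 [284.09158489 263.05709457]]
[-0.27 -0.42  0.68] [ 0.6337 -0.0848  0.0488]
[-0.15 -0.2   0.43] [ 0.6337 -0.0848  0.0489]
[-0.56  0.76 -0.56] [ 0.6337 -0.0848  0.0489]
[-0.26 -0.27 -0.34] [ 0.6337 -0.0848  0.0489]
```

View pics/d3.png

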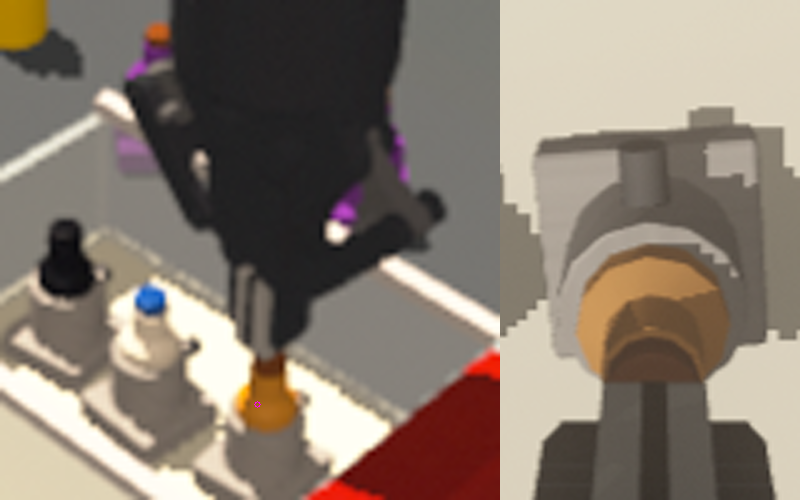

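The pad end is about 5–6 mm above the tip and about 2 mm too far in +x. I'll correct that and go down gently, watching the force.

>>> {"fn": "send_rows", "kwargs": {
  "steps": [
    {"xyz":[0.05,-0.2,0.3],"twist":0,"claw":-1},
    {"xyz":[0.05,-0.2,0.6],"twist":0,"claw":-1},
    {"xyz":[0.05,-0.2,0.8],"twist":0,"claw":-1},
    {"xyz":[0.05,-0.2,0.8],"twist":0,"claw":-1}
  ]
}}

```text
time_s: 4.5
eef_pos: [0.6314, -0.084, 0.0404]
orientation: [-2.28, -2.16, 0.002]
contact_force: [-0.3, 0.6, 0.9]
width: 0.0004
```

>>> {"fn": "send_rows", "kwargs": {
  "steps": [
    {"xyz":[0,0,0.2],"twist":0,"claw":-1},
    {"xyz":[0,0,0.2],"twist":0,"claw":-1}
  ]
}}

```text
time_s: 4.7
eef_pos: [0.6315, -0.0841, 0.0382]
orientation: [-2.28, -2.16, 0.002]
contact_force: [0.5, -0.2, 1.3]
width: -0.0005
```

```bash
python3 -c "
from h import *
f=[]
for i in range(4):
    im=imaging.read_camera('wrist' if i%2 else 'scene');cv2.imwrite(f'pics/p{i}.png',im);s=read_state();f.append(s['contact_force'][2]);print(s['eef_pos'].round(4))
print(np.round(f,2),np.mean(f))"
```

```text
[ 0.6315 -0.0841  0.0384]
[ 0.6315 -0.0841  0.0385]
[ 0.6315 -0.0842  0.0385]
[ 0.6314 -0.0841  0.0385]
[1.29 0.84 0.19 1.13] 0.8630853500743096
```

The mean is about 0.86 N, so it is just touching. I'll press 3.5 mm further, then check by force.

>>> {"fn": "send_rows", "kwargs": {
  "steps": [
    {"xyz":[0,0,0.2],"twist":0,"claw":-1},
    {"xyz":[0,0,0.35],"twist":0,"claw":-1},
    {"xyz":[0,0,0.35],"twist":0,"claw":-1}
  ]
}}

```text
time_s: 5.2
eef_pos: [0.6316, -0.0841, 0.035]
orientation: [-2.28, -2.16, 0.001]
contact_force: [0.0, -1.0, 2.2]
width: -0.0002
```

```bash
python3 -c "
from h import *
f=[]
for i in range(6):
    im=imaging.read_camera('wrist' if i%2 else 'scene');cv2.imwrite(f'pics/q{i}.png',im);s=read_state();f.append(s['contact_force'][2])
print(s['eef_pos'].round(4),s['time_s'],np.round(f,2),np.mean(f))
a,b,z=[cv2.resize(cv2.imread(p)[200:260,280:330],(260,312),interpolation=2) for p in('pics/d2_s.png','pics/q0.png','pics/p0.png')]
cv2.imwrite('pics/cmp.png',np.hstack([a,z,b]))"
```

```text
[ 0.6316 -0.0841  0.0351] 5.5 [1.39 1.03 1.73 2.03 2.63 1.49] 1.7166633778117546
```

View pics/cmp.png

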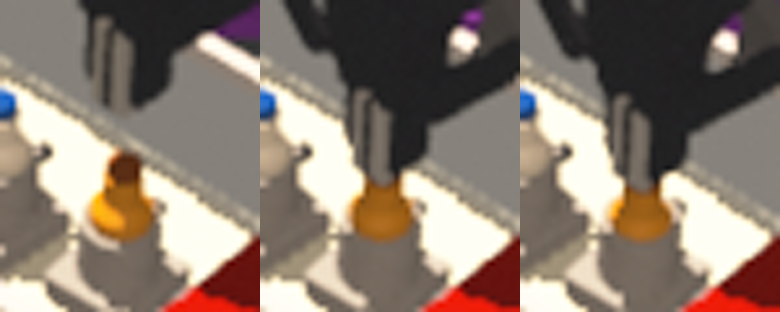

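The right panel shows the ferrule pushed down by about 3–4 mm. The force averages 1.7 N, against 4.9 N at the stop, and the hold is about 0.5 s. Lifting straight off now.

>>> {"fn": "send_rows", "kwargs": {
  "steps": [
    {"xyz":[0,0,-1],"twist":0,"claw":-1},
    {"xyz":[0,0,-4],"twist":0,"claw":-1},
    {"xyz":[0,0,-7],"twist":0,"claw":-1},
    {"xyz":[0,0,-10],"twist":0,"claw":-1},
    {"xyz":[0,0,-12],"twist":0,"claw":-1}
  ]
}}

```text
time_s: 6.0
eef_pos: [0.6324, -0.0844, 0.1581]
orientation: [2.28, 2.16, 0.002]
contact_force: [0.2, -0.3, -0.6]
width: -0.0002
```

>>> {"fn": "send_rows", "kwargs": {
  "steps": [
    {"xyz":[4,0.3,0],"twist":0,"claw":-1},
    {"xyz":[8,0.6,0],"twist":0,"claw":-1},
    {"xyz":[12,0.9,0],"twist":0,"claw":-1},
    {"xyz":[15,1,0],"twist":0,"claw":-1},
    {"xyz":[15,1,0],"twist":0,"claw":-1}
  ]
}}

```text
time_s: 6.5
eef_pos: [0.6501, 0.0728, 0.1579]
orientation: [-2.269, -2.17, -0.004]
contact_force: [-0.1, 1.3, 0.2]
width: 0.0001
```

```bash
python3 - <<'E'
from h import *
im=imaging.read_camera("scene");w=imaging.read_camera("wrist");s=read_state()
print(s["time_s"],s["eef_pos"].round(4),s["contact_force"].round(2))
c=cam("wrist",s)
hs=cv2.cvtColor(w,cv2.COLOR_BGR2HSV);m=((hs[...,0]<5)|(hs[...,0]>175))&(hs[...,1]>200)&(hs[...,2]>60)
k,l,st,ce=cv2.connectedComponentsWithStats(m.astype(np.uint8));i=1+np.argmax(st[1:,4])
b=cv2.approxPolyDP(cv2.findContours((l==i).astype(np.uint8),0,2)[0][0],4,True).reshape(-1,2).astype(float)
print(np.c_[b,onplane(c,b,.106)[:,:2]].round(4))
cv2.imwrite("pics/r1.png",np.hstack([cv2.resize(w,(448,336)),im[120:400,160:500][:, :340]][:1]+[cv2.copyMakeBorder(im[120:400,160:500],0,56,0,0,0)]))
E
```

```text
6.6 [0.6502 0.0657 0.1582] [-0.27 -1.62  0.26]Traceback (most recent call last):
  File "<stdin>", line 6, in <module>
    return _wrapfunc(a, 'argmax', axis=axis, out=out, **kwds)
    return bound(*args, **kwds)
ValueError: attempt to get argmax of an empty sequence
```

```bash
python3 - <<'E'
from h import *
im=imaging.read_camera("scene");w=imaging.read_camera("wrist");s=read_state()
cv2.imwrite("pics/r1.png",np.hstack([cv2.resize(w,(448,336)),cv2.copyMakeBorder(im[120:400,160:500],0,56,0,0,0)]))
print(s["time_s"],s["eef_pos"].round(4),s["contact_force"].round(2))
c=cam("wrist",s)
b,g,r=[w[...,i].astype(int) for i in range(3)];m=(r>60)&(r>4*g)&(r>4*b);print(m.sum())
k,l,st,ce=cv2.connectedComponentsWithStats(m.astype(np.uint8));i=1+np.argmax(st[1:,4])
b=cv2.approxPolyDP(cv2.findContours((l==i).astype(np.uint8),0,2)[0][0],4,True).reshape(-1,2).astype(float)
print(np.c_[b,onplane(c,b,.106)[:,:2],onplane(c,b,.086)[:,:2]].round(4))
E
```

```text
6.7 [0.6504 0.0629 0.1584] [ 0.38 -0.1  -0.42]
0Traceback (most recent call last):
  File "<stdin>", line 7, in <module>
    return _wrapfunc(a, 'argmax', axis=axis, out=out, **kwds)
    return bound(*args, **kwds)
ValueError: attempt to get argmax of an empty sequence
```

View pics/r1.png

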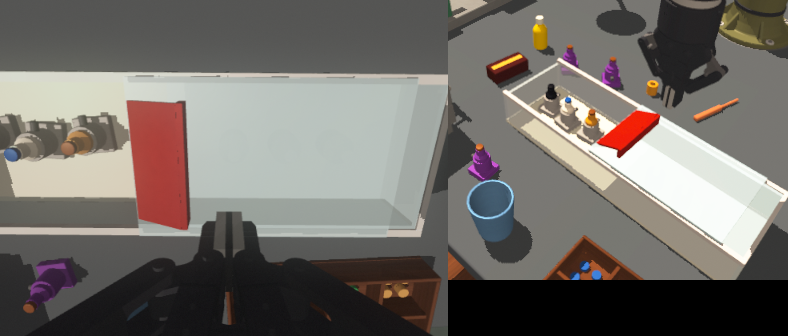

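The tip is back up. The fingers stand on the open (+y) side of the ledge, whose upright edge is at wrist px x≈231. I'll confirm numerically, then descend.

```bash
python3 - <<'E'
from h import *
w=imaging.read_camera("wrist");s=read_state();c=cam("wrist",s)
b,g,r=[w[...,i].astype(int) for i in range(3)];m=((r>110)&(r>2*g)&(r>2*b)).astype(np.uint8);m[:, :150]=0;m[300:]=0
k,l,st,ce=cv2.connectedComponentsWithStats(m);i=1+np.argmax(st[1:,4])
b=cv2.approxPolyDP(cv2.findContours((l==i).astype(np.uint8),0,2)[0][0],5,True).reshape(-1,2).astype(float)
print(s["eef_pos"].round(4));print(np.c_[b,onplane(c,b,.106)[:,:2]].round(4))
E
```

```text
[0.6504 0.0626 0.1584]
[[ 1.600e+02  1.270e+02  5.878e-01 -1.040e-02]
 [ 1.750e+02  2.720e+02  6.869e-01 -1.670e-02]
 [ 2.350e+02  2.860e+02  7.004e-01  2.400e-02]
 [ 2.280e+02  1.300e+02  5.920e-01  3.090e-02]]
```

>>> {"fn": "send_rows", "kwargs": {
  "steps": [
    {"xyz":[0,0,3],"twist":0,"claw":-1},
    {"xyz":[0,0,6],"twist":0,"claw":-1},
    {"xyz":[0,0,8],"twist":0,"claw":-1},
    {"xyz":[0,0,9],"twist":0,"claw":-1},
    {"xyz":[0,0,9.5],"twist":0,"claw":-1}
  ]
}}

```text
time_s: 7.25
eef_pos: [0.6502, 0.0612, 0.0627]
orientation: [2.284, 2.154, -0.001]
contact_force: [0.4, -0.2, -0.4]
width: -0.0001
```

>>> {"fn": "send_rows", "kwargs": {
  "steps": [
    {"xyz":[0,0,0.3],"twist":0,"claw":-1},
    {"xyz":[0,0,0.3],"twist":0,"claw":-1},
    {"xyz":[0,0,0.3],"twist":0,"claw":-1}
  ]
}}

```text
time_s: 7.55
eef_pos: [0.651, 0.0611, 0.0608]
orientation: [2.284, 2.153, 0.001]
contact_force: [-0.1, 0.3, 0.9]
width: -0.0001
```

>>> {"fn": "send_rows", "kwargs": {
  "steps": [
    {"xyz":[-0.8,0,0],"twist":0,"claw":-1},
    {"xyz":[-1.6,0,0],"twist":0,"claw":-1},
    {"xyz":[-2.4,0,0],"twist":0,"claw":-1},
    {"xyz":[-3.2,0,0],"twist":0,"claw":-1},
    {"xyz":[-4,0,0],"twist":0,"claw":-1}
  ]
}}

```text
time_s: 8.05
eef_pos: [0.649, 0.0212, 0.0613]
orientation: [2.284, 2.154, 0.003]
contact_force: [-0.0, 2.1, 2.4]
width: 0.0
```

It is in contact with about 2 N of push, matching the door friction. Continuing.

>>> {"fn": "send_rows", "kwargs": {
  "steps": [
    {"xyz":[-1.2,0,0],"twist":0,"claw":-1},
    {"xyz":[-2.4,0,0],"twist":0,"claw":-1},
    {"xyz":[-3.6,0,0],"twist":0,"claw":-1},
    {"xyz":[-4.8,0,0],"twist":0,"claw":-1},
    {"xyz":[-6,0,0],"twist":0,"claw":-1}
  ]
}}

```text
time_s: 8.55
eef_pos: [0.6452, -0.04, 0.0613]
orientation: [2.284, 2.153, 0.003]
contact_force: [-0.5, 2.5, 1.9]
width: -0.0002
```

>>> {"fn": "send_rows", "kwargs": {
  "steps": [
    {"xyz":[-1.2,0,0],"twist":0,"claw":-1},
    {"xyz":[-2.4,0,0],"twist":0,"claw":-1},
    {"xyz":[-3.6,0,0],"twist":0,"claw":-1},
    {"xyz":[-4.8,0,0],"twist":0,"claw":-1},
    {"xyz":[-6,0,0],"twist":0,"claw":-1}
  ]
}}

```text
time_s: 9.05
eef_pos: [0.6415, -0.1008, 0.0613]
orientation: [2.284, 2.153, 0.003]
contact_force: [-0.6, 3.3, 2.9]
width: 0.0001
```

>>> {"fn": "send_rows", "kwargs": {
  "steps": [
    {"xyz":[-1,0,0],"twist":0,"claw":-1},
    {"xyz":[-2,0,0],"twist":0,"claw":-1},
    {"xyz":[-3,0,0],"twist":0,"claw":-1},
    {"xyz":[-3.8,0,0],"twist":0,"claw":-1},
    {"xyz":[-4.2,0,0],"twist":0,"claw":-1}
  ]
}}

```text
time_s: 9.55
eef_pos: [0.6388, -0.1443, 0.0613]
orientation: [2.285, 2.152, 0.002]
contact_force: [0.0, 1.8, 0.9]
width: -0.0002
```

Now slow steps to the stop.

>>> {"fn": "send_rows", "kwargs": {
  "steps": [
    {"xyz":[-0.4,0,0],"twist":0,"claw":-1},
    {"xyz":[-0.8,0,0],"twist":0,"claw":-1},
    {"xyz":[-1.2,0,0],"twist":0,"claw":-1},
    {"xyz":[-1.5,0,0],"twist":0,"claw":-1},
    {"xyz":[-1.7,0,0],"twist":0,"claw":-1}
  ]
}}

```text
time_s: 10.05
eef_pos: [0.6378, -0.1616, 0.0612]
orientation: [2.285, 2.152, 0.002]
contact_force: [-0.1, 2.6, 1.3]
width: 0.0
```

>>> {"fn": "send_rows", "kwargs": {
  "steps": [
    {"xyz":[-0.2,0,0],"twist":0,"claw":-1},
    {"xyz":[-0.4,0,0],"twist":0,"claw":-1}
  ]
}}

```text
time_s: 10.25
eef_pos: [0.6375, -0.1656, 0.0612]
orientation: [2.285, 2.152, 0.002]
contact_force: [-0.1, 2.2, 1.3]
width: -0.0001
```

>>> {"fn": "send_rows", "kwargs": {
  "steps": [
    {"xyz":[-0.2,0,0],"twist":0,"claw":-1},
    {"xyz":[-0.4,0,0],"twist":0,"claw":-1}
  ]
}}

```text
time_s: 10.45
eef_pos: [0.6374, -0.1677, 0.0612]
orientation: [2.286, 2.154, 0.004]
contact_force: [-0.5, 7.5, 2.8]
width: -0.0002
```

The force has jumped to 7.5 N, which looks like the stop. One small push to confirm.

>>> {"fn": "send_rows", "kwargs": {
  "steps": [
    {"xyz":[-0.2,0,0],"twist":0,"claw":-1},
    {"xyz":[-0.2,0,0],"twist":0,"claw":-1}
  ]
}}

```text
time_s: 10.65
eef_pos: [0.6374, -0.1675, 0.0612]
orientation: [-2.283, -2.155, -0.007]
contact_force: [-1.9, 6.2, 3.0]
width: 0.0
```

The position did not change while the force held, so that is the stop. Withdrawing.

>>> {"fn": "send_rows", "kwargs": {
  "steps": [
    {"xyz":[1,0,0],"twist":0,"claw":-1},
    {"xyz":[2,0,0],"twist":0,"claw":-1},
    {"xyz":[2,0,-3],"twist":0,"claw":-1},
    {"xyz":[2,0,-6],"twist":0,"claw":-1},
    {"xyz":[2,0,-10],"twist":0,"claw":-1}
  ]
}}

```text
time_s: 11.15
eef_pos: [0.6371, -0.1474, 0.1605]
orientation: [-2.282, -2.154, -0.002]
contact_force: [0.4, -0.5, -0.2]
width: -0.0002
```

>>> {"fn": "send_rows", "kwargs": {
  "steps": [
    {"xyz":[5,0,-1],"twist":0,"claw":-1},
    {"xyz":[10,0,-2],"twist":0,"claw":-1},
    {"xyz":[15,0,-2],"twist":0,"claw":-1},
    {"xyz":[18,0,-2],"twist":0,"claw":-1},
    {"xyz":[18,0,-2],"twist":0,"claw":-1}
  ]
}}

```text
time_s: 11.65
eef_pos: [0.6473, 0.0412, 0.1806]
orientation: [-2.268, -2.164, -0.005]
contact_force: [0.7, 0.2, -0.9]
width: 0.0001
```

```bash
python3 - <<'E'
from h import *
t=imaging.read_camera("top");im=imaging.read_camera("scene");s=read_state();c=cam("top")
print(s["time_s"],s["eef_pos"].round(4),s["contact_force"].round(2))
b,g,r=[t[...,i].astype(int) for i in range(3)];m=((r>130)&(g<50)&(b<50)).astype(np.uint8)
k,l,st,ce=cv2.connectedComponentsWithStats(m);i=1+np.argmax(st[1:,4])
q=cv2.approxPolyDP(cv2.findContours((l==i).astype(np.uint8),0,2)[0][0],4,True).reshape(-1,2).astype(float)
print(np.c_[q,onplane(c,q,.106)[:,:2]].round(4))
cv2.imwrite("pics/end.png",np.hstack([cv2.resize(t[:,40:440],(400,420)),im[:,100:500]]))
E
```

```text
11.75 [0.6473 0.0332 0.1808] [ 0.77 -0.8  -0.79]
[[ 2.950e+02  1.620e+02  6.866e-01 -1.898e-01]
 [ 2.920e+02  2.190e+02  5.817e-01 -1.836e-01]
 [ 3.140e+02  2.200e+02  5.796e-01 -2.238e-01]
 [ 3.170e+02  1.650e+02  6.807e-01 -2.302e-01]]
```

View pics/end.png

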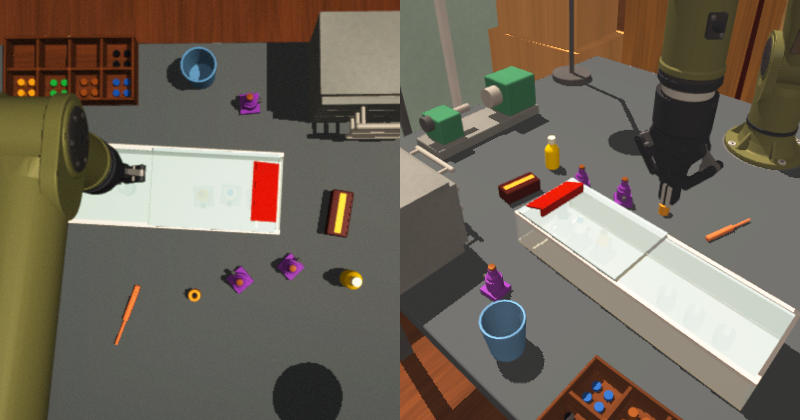

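The door is fully shut: the ledge centre is at y≈-0.187 against an expected -0.183. Everything else stands where it was and the arm is clear.

```bash
python3 -c "
from cell import env
print(env.hand_in())"
```

```text
the job is handed in; nothing more can be done
None
```

I pressed the brown tip and lifted off, pushed the door shut by the upright side of its red ledge, withdrew, and handed the job in at about 12 s.

- **Press:** I estimate the tip went down about 3 to 4 mm. The force averaged about 1.7 N, against 4.9 N at the stop. I held that depth for about half a second. Before that the fingertips rested lightly on the tip for about 0.5 to 1 s while I found contact. Afterwards the camera showed the tip back up.
- **Door:** It took about 2 to 3 N to slide. At the end the force rose to 6 to 7 N with no further movement, which I took as the stop. The final image put the ledge at y ≈ -0.187, against about -0.183 expected, which is within measuring error.
- **Last checks:** The arm was clear of everything, and the objects outside the cabinet looked unmoved. The clamps were only blurs through the frosted door, so I could not check them in the final image.
- **Disagreement:** The visible finger ends sat about 30 mm behind the reported tool point. I set the heights for both contacts from the images and the force readings instead.

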